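# Two-button interlock reset and run lever

### The job

Reset the machine's interlock at the grey control station: put one fingertip on each of the two green buttons, press both right down together and hold them down for at least three seconds without a break, then let both come up again. After that, push the black-knobbed run lever all the way over to the back. Do not press the red stop button, and leave the loose tin, finial and offcut beside the station where they are.

Things in the scene. Friction and masses are not known exactly. Their poses are not given: they have to be found in the camera images.
- station: Grey flat-topped control box, 150 (x) x 260 (y) x 60 mm high, fixed. Origin: centre of its underside on the bench. Its x axis points from front (robot side) to back, y along its long side to the left. On its lid: two green buttons near the front middle (spacing varies); at the left and right ends, a little further back, the red stop button and the run lever (which is left varies).
- green_a_base: Square black mounting block (36 x 36 x 10 mm) of the first green button with a silver collar (33 mm wide, top 15 mm above the lid). Origin: centre of its underside on the lid, on the button's axis.
- green_b_base: Mounting block of the second green button, same form and origin. It lies to the right (station -y) of the first, 56 to 74 mm between the axes.
- green_a_top (a point): Centre of the flat top of the first green button's cap. The cap is a green cylinder 30 mm across; its top stands 30 mm above the station's lid when up, 15 mm above its collar.
- green_b_top (a point): Centre of the flat top of the second green button's cap, same form and height as the first.
- green_a (a joint): How far the first green button is pressed down, m: 0 up, 0.008 right down (end stop). It springs back; about 1.5 N to start it, 5 N right down.
- green_b (a joint): The same for the second green button.
- stop_top (a point): Centre of the top of the red mushroom stop button, 36 mm across, 34 mm above the lid, on a square yellow block. Not to be pressed.
- stop (a joint): How far the red stop button is pressed down, m: 0 up, 0.006 right down.
- lever_base: Black block (44 x 34 x 8 mm) with two steel cheeks that carries the run lever. Origin: centre of its underside on the lid. The lever's axle runs along the station's y axis, 16 mm above this origin.
- lever_knob (a point): Centre of the black ball (23 mm across) at the end of the run lever, 55 mm from the axle. The lever is a steel bar 9 mm thick.
- run_lever (a joint): Angle of the run lever, rad: at 0 it leans 0.5 rad from upright to the front of the station (-x), at 1.0 (end stop) it leans 0.5 rad to the back (+x). It stays where it is left; moving it takes about 2 N at the knob. It starts between 0 and 0.15.
- wax_tin: Loose flat round tin, 70 mm across, 32 mm high, standing on the bench behind the station. Origin: centre of its underside. Leave it alone.
- finial: Loose turned wooden finial, 38 mm across, 81 mm high, standing upright on the bench behind the station. Origin: centre of its underside. Leave it alone.
- offcut: Loose wooden offcut, about 61 x 95 x 18 mm, lying on the bench in front of the station. Origin: centre of its underside. Leave it alone.

How it is judged:
By the outcome, as a careful person would: the job done as asked, in the order asked, and still so for the second after the job is handed in, with the robot touching nothing.
It also fails if it takes over 48 s, if anything falls off the work surface, if the arm or the gripper's body presses on something with over 40 N, if the wrist force passes 120 N, or if a joint passes its speed limit or range.

### The arm

A 6-joint arm with a two-finger parallel gripper is mounted at the origin on a cart in front of the work surface, level with it; the furniture and walls round the work are solid. World frame = base frame: x ahead of the robot, y to its left, z up, the work surface at z = 0. Lengths are in mm, angles in rad, forces in N, time in s.
With the tool pointing down it reaches from about 325 to 775 mm from the base axis. Payload 9.3 kg.
Tool frame: the origin (TCP) lies at the very end of the fingers, on their centre line; the grasp point (between the pads) lies 19 mm behind it; z points along the fingers, y is the direction in which the jaws open and shut (so a half turn about z gives the same grasp; the last joint's range is limited). The gripper opens to 85 mm and grips with 20 to 120 N. Pads are 22 mm wide; open, the fingers measure 114 mm over their backs; the gripper's body (76 mm by 85 mm) begins 54 mm behind the grasp point. The pads swing forward as they close: fully open they stand 13 mm farther back than shut.
Start: joints at [-1.494, 0.259, 0.021, 1.334, 0, 1.418], TCP at [125.274, -535.54, 231.279] pointing down, gripper open.
Joint ranges: [-3.04, 3.04], [-0.91, 1.82], [-1.04, 1.36], [-1.92, 1.95], [-1.52, 1.45], [-3.14, 3.14]. Speed limits (rad/s): [2.22, 2.22, 2.79, 3.14, 3.14, 3.14].

### API

Orientations are given as a rotation vector (axis times angle).
In Python, from workcell import env gives the robot as it stands.
- The arm moves only by the shell command python3 -m jog 'ROWS' [OPENING]. ROWS is a JSON object of lists of equal length, an entry for each row: "offset": the shift along the tool's x, y, z in m, a list of three; "spin": the turn about the tool's z in rad. A call has exactly 5 rows; each row is the pose to reach, as a shift and turn from the pose commanded when the call began, along the tool's axes at that moment; what a row does not reach only later rows make up. A row lasts 1/10 s, in which the tool goes at most 50 mm and 8.59 degrees, less where a joint would pass 70% of its speed; a pose out of reach is approached as far as the arm can. A call with a gripper value outside its range is refused whole. OPENING is the opening, from -1 (shut) to 1 (fully open), so that 0 is half open, set as the call begins (- or left out, the last holds). The fingers move at their own pace and stop on an object; the grip force is fixed at half the most. Time passes only in rows, so rows that repeat a pose let the fingers close, or fill a call up. It gives the time, the measured TCP pose, the force and the opening at its end, in the units of the state.
- env.get_state(): the state, without advancing time (a new reading comes with each control period).
- env.grab_frame(name): name is "scene" or "top" or "wrist"; returns the picture (384x512x3 uint8, red, green, blue); there is no depth.
- env.calibration(name): a dict with "mtx" (3x3 intrinsics, pixels), "T" (4x4, takes a point from camera to world coordinates); the wrist camera has in their place "hand_eye" (4x4, takes a point from camera to tool coordinates, whose origin is the TCP and whose axes are the flange's). Camera axes: x right, y down, z forward; pixel columns grow to the right and rows downward; lengths in mm; the calibration is good to about 2 mm. A picture is of the moment at which its call begins: read the wrist's pose just before it. calibration takes no time and is no camera call.
- env.hand_in(): hands the job in, once; it reports no verdict.
The state is a dict: "time_s": time; "qpos": joint angles; "joint_velocities": joint speeds; "joint_torque": joint torques, N m; "tcp_pos": TCP position; "orientation": TCP orientation; "wrist_force": force on the tool from outside, world axes, zero at the start; "ft_torque": the same for the moment, N m; "gripper_width": opening from 0.0 (shut) to 1.0 (fully open).
Only numpy, scipy, OpenCV 4.12 (cv2) and the standard library are available. Lean on these libraries where they do the work, as an engineer would, in place of code of your own. Each camera call takes 0.05 s, during which the arm holds its last target.

## Working session

There is one attempt and no reset: what is moved stays moved. The work goes in short steps, Python scripts to look and compute and a shell command to move; the robot and the scene stay as the last step left them, time stands still between calls to the robot, and variables do not carry over. Pictures are saved under pics/ and viewed, and the job is handed in when it is done.

```bash
mkdir -p pics; ls; python3 - <<'E'
from workcell import env
import cv2,numpy as np
np.set_printoptions(precision=4,suppress=True)
s=env.get_state();print(s)
for n in ("scene","top"):
    cv2.imwrite(f"pics/{n}0.png",env.grab_frame(n)[:,:,::-1]);c=env.calibration(n);print(c['mtx'],c['T'])
print(env.calibration("wrist"))
E
```

```text
pics
{'time_s': 0.0, 'qpos': array([-1.4936,  0.2592,  0.0207,  1.3337, -0.    ,  1.4182]), 'joint_velocities': array([-0.0002, -0.0008, -0.001 ,  0.0002,  0.0004,  0.0002]), 'joint_torque': array([ -0.001 , -55.5629,  34.4538,   0.0136,  -0.0002,  -0.    ]), 'tcp_pos': array([ 125.2311, -535.2653,  230.6481]), 'orientation': array([-3.1195, -0.3599, -0.0001]), 'wrist_force': array([-0.6709, -0.3522,  0.1566]), 'ft_torque': array([ 0.0267, -0.035 ,  0.0108]), 'gripper_width': 1.001571514182839}
[[363.1528   0.     258.4947]
 [  0.     363.1528 193.3762]
 [  0.       0.       1.    ]] [[   0.8683   -0.3236    0.376   286.7149]
 [  -0.4958   -0.5915    0.6358 -472.1018]
 [   0.0167   -0.7385   -0.674   642.0727]
 [   0.        0.        0.        1.    ]]
[[477.3877   0.     253.9088]
 [  0.     477.3877 188.3268]
 [  0.       0.       1.    ]] [[ -0.0075  -0.997    0.0765 533.8391]
 [ -0.9999   0.0082   0.0088  57.3164]
 [ -0.0094  -0.0764  -0.997  963.8688]
 [  0.       0.       0.       1.    ]]
{'mtx': array([[306.374 ,   0.    , 253.82  ],
       [  0.    , 306.374 , 194.4753],
       [  0.    ,   0.    ,   1.    ]]), 'hand_eye': array([[  -0.0002,   -0.9649,   -0.2625,   66.2713],
       [   1.    ,   -0.    ,   -0.0008,    0.5571],
       [   0.0007,   -0.2625,    0.9649, -143.2116],
       [   0.    ,    0.    ,    0.    ,    1.    ]])}
```

View pics/scene0.png

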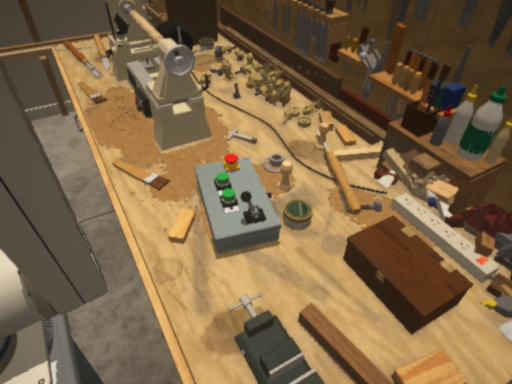

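View pics/top0.png

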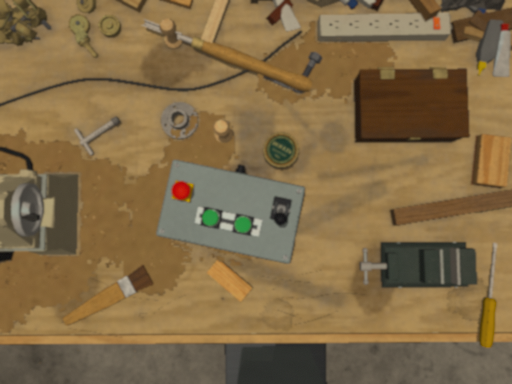

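The scene and top pictures show the station turned a little. The stop is at its left end (top px 181,190) and the greens are at about (210,217) and (243,224). The lever is on the right at about (281,212). Next I'll zoom in and refine these.

```bash
cat > h.py <<'E'
import cv2,numpy as np
from workcell import env
np.set_printoptions(precision=4,suppress=True)
def ray(c,T,uv,z):
    d=T[:3,:3]@np.linalg.solve(c['mtx'],[uv[0],uv[1],1]);o=T[:3,3];return o+d*(z-o[2])/d[2]
def proj(c,T,p):
    q=np.linalg.inv(T)@np.r_[p,1];u=c['mtx']@q[:3];return u[:2]/u[2]
def blobs(im,lo,hi,amin=30):
    hsv=cv2.cvtColor(im,cv2.COLOR_RGB2HSV);m=cv2.inRange(hsv,lo,hi)
    n,l,st,ce=cv2.connectedComponentsWithStats(m);return [(st[i],ce[i]) for i in range(1,n) if st[i,4]>=amin]
E
python3 - <<'E'
from h import *
for n in ("top","scene"):
    im=cv2.imread(f"pics/{n}0.png");rgb=im[:,:,::-1].copy();c=env.calibration(n)
    for nm,lo,hi,z in(("green",(45,120,60),(80,255,255),90),("red",(0,180,100),(6,255,255),94)):
        for st,ce in blobs(rgb,lo,hi):print(n,nm,st,ce,ray(c,c['T'],ce,z))
    b=(145,150,170,120) if n=="top" else (185,145,110,110)
    x,y,w,h=b
    cv2.imwrite(f"pics/{n}z.png",cv2.resize(im[y:y+h,x:x+w],None,fx=4.7,fy=4.7,interpolation=cv2.INTER_CUBIC))
E
```

```text
top green [202 210  16  15 194] [209.5567 217.2474] [548.5194 146.5666  90.    ]
top green [235 217  16  15 188] [242.367  224.1436] [535.4885  86.6105  90.    ]
top red [502  24   7   5  30] [504.7     26.0333] [ 900.6109 -405.5043   94.    ]
top red [172 182  18  18 238] [180.5294 190.1134] [598.4243 199.2959  94.    ]
scene green [492  92  15   7  65] [498.5231  95.4462] [1521.1377   84.4206   90.    ]
scene green [217 173  11  10  97] [222.0412 177.4021] [546.8764 138.6477  90.    ]
scene green [223 188  11  12 113] [227.9646 193.3805] [534.4038  81.6306  90.    ]
scene red [225 154  13  10  94] [230.7979 157.883 ] [596.9912 192.5572  94.    ]
```

View pics/topz.png

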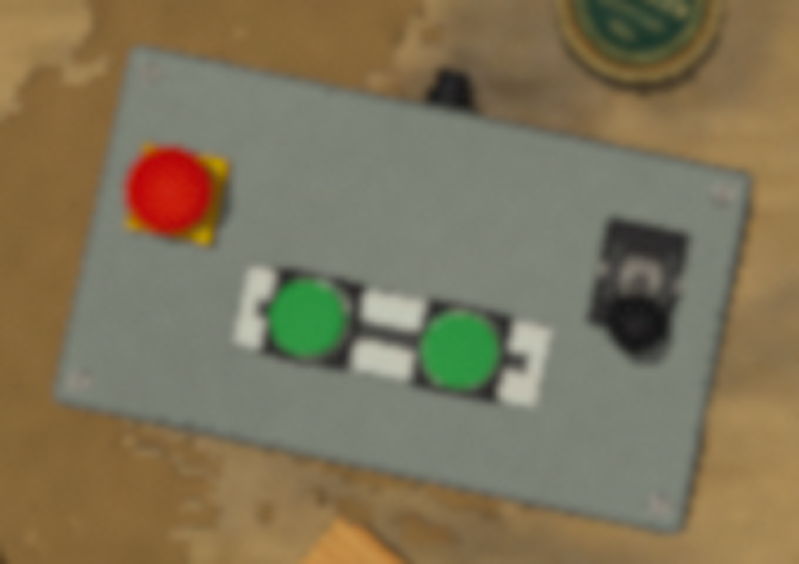

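View pics/scenez.png

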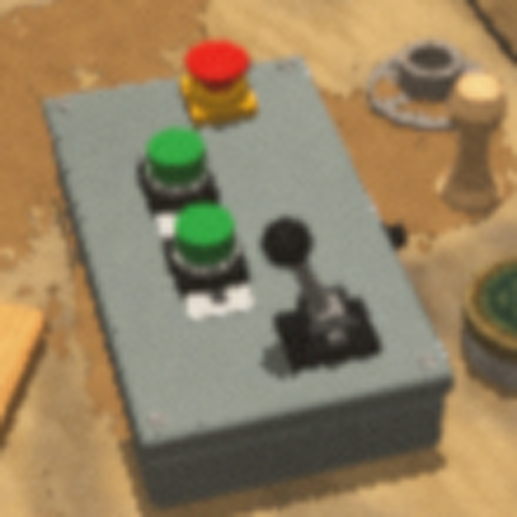

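```bash
python3 -m jog '{"offset":[[0.034,-0.033,0],[0.068,-0.066,0],[0.102,-0.099,0],[0.136,-0.132,0],[0.170,-0.165,0]],"spin":[-0.148,-0.296,-0.444,-0.592,-0.74]}' 0.1
cat >> h.py <<'E'
from scipy.spatial.transform import Rotation as Ro
def togo(target,yaw):
    s=env.get_state();R=Ro.from_rotvec(s['orientation']).as_matrix()
    d=R.T@(np.array(target)-s['tcp_pos']);y=np.arctan2(R[1,0],R[0,0])
    print('t',s['time_s'],'tcp',s['tcp_pos'],'yaw',y,'q',s['qpos'],'grip',s['gripper_width'],'F',s['wrist_force'])
    print('togo mm',d,'spin',-((yaw-y+np.pi)%(2*np.pi)-np.pi))
def wT():
    s=env.get_state();T=np.eye(4);T[:3,:3]=Ro.from_rotvec(s['orientation']).as_matrix();T[:3,3]=s['tcp_pos'];return T@env.calibration('wrist')['hand_eye']
E
python3 -c "
from h import *
togo([542,116.6,180],2.928)"
```

```text
time_s: 0.6
tcp_pos: [253.7, -334.4, 231.1]
orientation: [-2.775, -1.472, -0.0]
wrist_force: [0.8, 0.8, 0.3]
gripper_width: 0.549
t 0.6 tcp [ 253.685  -334.3657  231.0659] yaw 0.9752857615823163 q [-1.1223  0.0359 -0.2504  1.2849  0.0001  1.044 ] grip 0.548765975811313 F [0.849  0.8158 0.2793]
togo mm [535.0511 -14.2645  51.188 ] spin -1.952714238417684
```

```bash
python3 -m jog '{"offset":[[0.048,-0.001,0],[0.096,-0.002,0],[0.144,-0.003,0],[0.192,-0.004,0],[0.240,-0.005,0]],"spin":[-0.148,-0.296,-0.444,-0.592,-0.74]}'
python3 -c "
from h import *
togo([542,116.6,180],2.928)"
```

```text
time_s: 1.1
tcp_pos: [385.4, -133.5, 231.3]
orientation: [2.055, 2.376, 0.0]
wrist_force: [1.0, -0.9, -0.3]
gripper_width: 0.553
t 1.1 tcp [ 385.3557 -133.4672  231.3229] yaw 1.7156811694657867 q [-0.5399  0.0147 -0.2717  1.2841 -0.      0.886 ] grip 0.5531033774897334 F [ 0.9628 -0.9439 -0.259 ]
togo mm [224.8406 191.0963  51.3224] spin -1.2123188305342136
```

```bash
python3 -m jog '{"offset":[[0.036,0.031,0],[0.072,0.062,0],[0.108,0.093,0],[0.144,0.124,0],[0.180,0.153,0]],"spin":[-0.148,-0.296,-0.444,-0.592,-0.74]}'
python3 -c "
from h import *
togo([542,116.6,190],2.928)"
```

```text
time_s: 1.6
tcp_pos: [512.1, 66.2, 231.0]
orientation: [-1.055, -2.959, 0.0]
wrist_force: [0.1, -0.4, -0.3]
gripper_width: 0.547
t 1.6 tcp [512.0912  66.1727 231.0276] yaw 2.456287022970875 q [-0.0341  0.2013 -0.0558  1.3139 -0.0001  0.6512] grip 0.5466978735406941 F [ 0.0601 -0.3843 -0.2725]
togo mm [ 8.7545 57.9789 41.0184] spin -0.47171297702912485
```

```bash
python3 -m jog '{"offset":[[0.003,0.02,0.012],[0.006,0.04,0.025],[0.009,0.058,0.04],[0.009,0.058,0.041],[0.009,0.058,0.041]],"spin":[-0.148,-0.296,-0.444,-0.472,-0.472]}'
python3 - <<'E'
from h import *
togo([542,116.6,190],2.928)
T=wT();im=env.grab_frame("wrist");cv2.imwrite("pics/w1.png",im[:,:,::-1]);np.save("w1T.npy",T)
c=env.calibration("wrist")
for st,ce in blobs(im,(45,120,60),(80,255,255),60):print(st,ce,ray(c,T,ce,90))
E
```

```text
time_s: 2.1
tcp_pos: [541.0, 114.5, 189.8]
orientation: [-0.346, -3.121, 0.001]
wrist_force: [-0.6, 0.5, 0.1]
gripper_width: 0.55
t 2.1 tcp [541.0325 114.5412 189.7509] yaw 2.9209438043711295 q [ 0.057   0.2798 -0.0552  1.2375 -0.0002  0.2776] grip 0.5495266110583193 F [-0.577   0.534   0.0668]
togo mm [-0.493   2.2205 -0.2513] spin -0.0070561956288703875
[ 202  177   35   37 1026] [219.2193 195.3002] [535.0575  86.2455  90.    ]
[ 275  177   36   37 1023] [292.0841 195.1681] [548.0792 144.7399  90.    ]
```

View pics/w1.png

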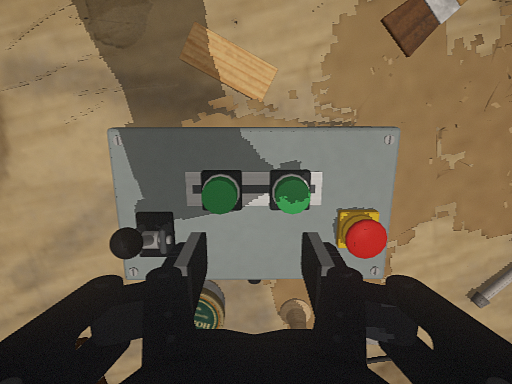

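The wrist picture shows both caps, at (219,195) and (292,195), between and ahead of the fingertips. It agrees with the top view to about 2 mm. The finger spacing is about 61 mm, which matches the button spacing of about 60.5 mm, so I'll descend.

```bash
python3 -c "
from h import *
togo([541.8,116.1,97],2.9265)"
python3 -m jog '{"offset":[[0,0,0.04],[0,0,0.08],[0,0,0.09],[0,0,0.09],[0,0,0.09]],"spin":[0,0,0,0,0]}'
python3 - <<'E'
from h import *
togo([541.8,116.1,90],2.9265)
im=env.grab_frame("wrist");cv2.imwrite("pics/w2.png",im[:,:,::-1])
E
```

```text
t 2.15 tcp [541.1917 114.2061 190.3933] yaw 2.9192723541177275 q [ 0.0563  0.2789 -0.0548  1.2376 -0.0001  0.2786] grip 0.5522769011388595 F [-0.2009 -0.1886 -0.3616]
togo mm [-0.221   2.0078 93.3927] spin -0.0072276458822724265
time_s: 2.65
tcp_pos: [542.4, 114.2, 102.2]
orientation: [0.346, 3.12, 0.001]
wrist_force: [0.5, 0.5, -0.0]
gripper_width: 0.551
t 2.65 tcp [542.3851 114.1663 102.2235] yaw 2.920491159537833 q [ 0.0561  0.333  -0.212   1.0235 -0.      0.2772] grip 0.550541583331817 F [ 0.523   0.5332 -0.0177]
togo mm [ 1.0218  1.7512 12.2223] spin -0.006008840462166987
```

View pics/w2.png

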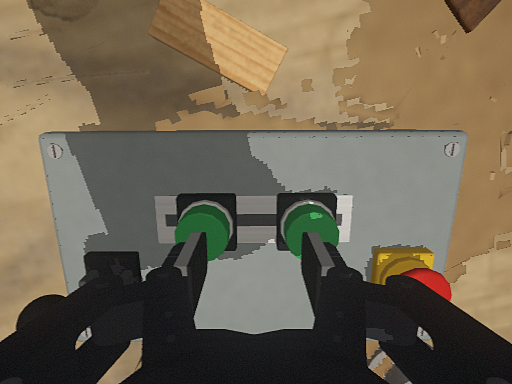

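```bash
python3 - <<'E'
import cv2
im=cv2.imread("pics/w2.png")
cv2.imwrite("pics/w2z.png",cv2.resize(im[180:330,140:370],None,fx=3.4,fy=3.4,interpolation=cv2.INTER_CUBIC))
E
```

```text
(no output)
```

View pics/w2z.png

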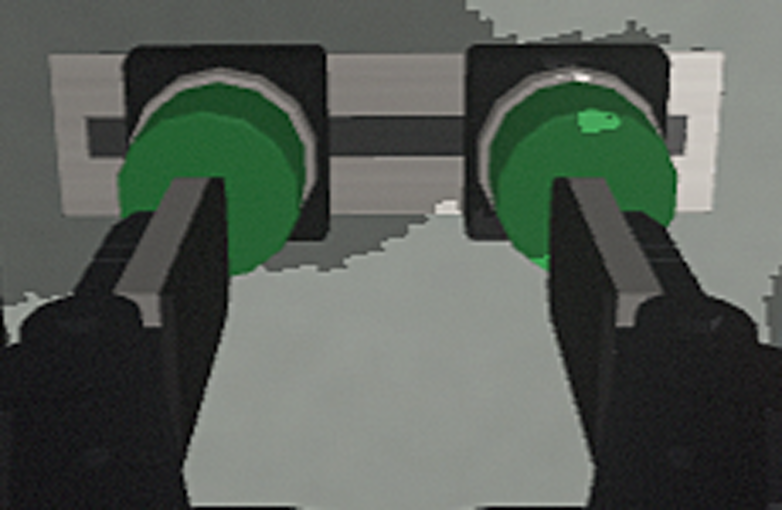

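The fingertip pads are about 55 mm apart against about 60.5 mm for the buttons, and the tool sits about 1.7 mm short in its +y. I'll open slightly and correct that.

```bash
python3 -m jog '{"offset":[[0.001,0.002,0],[0.001,0.002,0],[0.001,0.002,0.003],[0.001,0.002,0.005],[0.001,0.002,0.005]],"spin":[-0.006,-0.006,-0.006,-0.006,-0.006]}' 0.24
python3 - <<'E'
from h import *
togo([541.8,116.1,90],2.9265)
im=env.grab_frame("wrist");cv2.imwrite("pics/w3z.png",cv2.resize(im[180:330,140:370,::-1],None,fx=3.4,fy=3.4,interpolation=cv2.INTER_CUBIC))
E
```

```text
time_s: 3.2
tcp_pos: [540.7, 116.7, 94.9]
orientation: [-0.335, -3.123, 0.0]
wrist_force: [-1.0, 0.1, -0.4]
gripper_width: 0.618
t 3.2 tcp [540.6885 116.6793  94.9247] yaw 2.9278312022073933 q [ 0.0608  0.3388 -0.2236  1.009   0.      0.2746] grip 0.6182169239500599 F [-1.0332  0.0886 -0.4326]
togo mm [-1.2121 -0.3295  4.924 ] spin 0.001331202207393467
```

View pics/w3z.png

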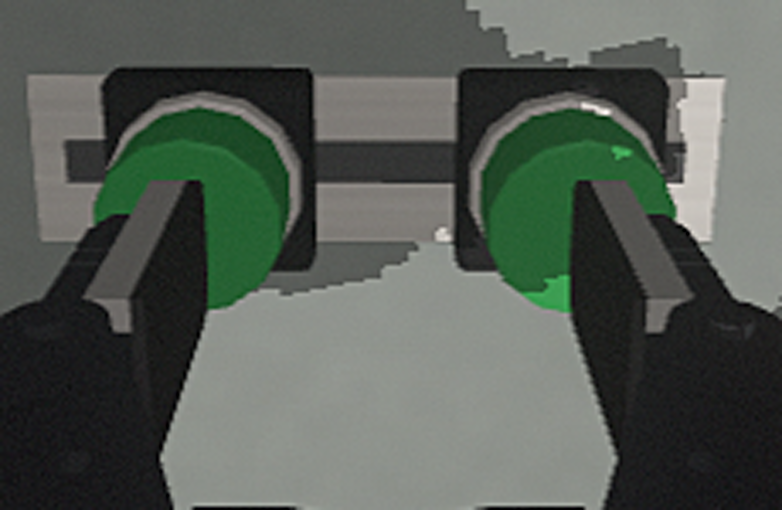

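Both tips are now over their caps: left at about (190,225) and right at about (577,227) in the zoom. I'll press gently and watch the force.

```bash
python3 -m jog '{"offset":[[0,0,0.003],[0,0,0.006],[0,0,0.008],[0,0,0.01],[0,0,0.01]],"spin":[0,0,0,0,0]}'
python3 -m jog '{"offset":[[0,0,0.001],[0,0,0.002],[0,0,0.003],[0,0,0.004],[0,0,0.004]],"spin":[0,0,0,0,0]}'

```

```text
time_s: 3.75
tcp_pos: [540.8, 116.6, 85.2]
orientation: [-0.335, -3.123, -0.0]
wrist_force: [-1.1, -0.8, 3.7]
gripper_width: 0.618
time_s: 4.25
tcp_pos: [540.8, 116.6, 81.5]
orientation: [0.335, 3.123, -0.0]
wrist_force: [-3.2, -0.2, 6.3]
gripper_width: 0.62
```

```bash
python3 -m jog '{"offset":[[0,0,0.001],[0,0,0.002],[0,0,0.003],[0,0,0.004],[0,0,0.004]],"spin":[0,0,0,0,0]}'
python3 - <<'E'
from h import *
togo([541.8,116.1,80],2.9265)
im=env.grab_frame("wrist");cv2.imwrite("pics/w4z.png",cv2.resize(im[180:330,140:370,::-1],None,fx=3.4,fy=3.4,interpolation=cv2.INTER_CUBIC))
E
```

```text
time_s: 4.75
tcp_pos: [540.9, 116.6, 78.4]
orientation: [0.335, 3.123, 0.0]
wrist_force: [-5.8, -1.3, 14.6]
gripper_width: 0.618
t 4.75 tcp [540.8674 116.6479  78.3938] yaw 2.9278483347914372 q [ 0.0608  0.3521 -0.2502  0.9676 -0.0001  0.2746] grip 0.6179298417223781 F [-5.778  -1.3469 14.5742]
togo mm [-1.0291 -0.3374 -1.6052] spin 0.0013483347914373667
```

View pics/w4z.png

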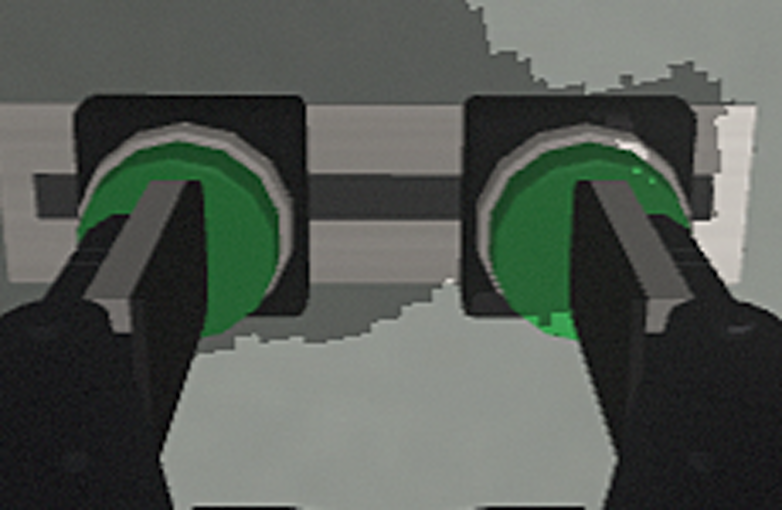

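```bash
python3 -m jog '{"offset":[[0,0,0.001],[0,0,0.002],[0,0,0.003],[0,0,0.003],[0,0,0.003]],"spin":[0,0,0,0,0]}'
python3 - <<'E'
from h import *
togo([541.8,116.1,80],2.9265)
s=env.get_state();print(s['ft_torque'],s['joint_velocities'])
im=env.grab_frame("wrist");cv2.imwrite("pics/w5z.png",cv2.resize(im[180:330,140:370,::-1],None,fx=3.4,fy=3.4,interpolation=cv2.INTER_CUBIC))
E
```

```text
time_s: 5.3
tcp_pos: [541.0, 116.7, 78.1]
orientation: [0.334, 3.12, 0.0]
wrist_force: [-14.9, -1.1, 40.0]
gripper_width: 0.621
t 5.3 tcp [540.9735 116.6915  78.0531] yaw 2.9280188427446965 q [ 0.061   0.351  -0.2528  0.9634 -0.0003  0.2746] grip 0.620744467848027 F [-14.903   -1.0901  40.0074]
togo mm [-0.9399 -0.4017 -1.9439] spin 0.0015188427446966024
[-0.3827  3.1614  0.0091] [ 0.0009 -0.0008 -0.0012  0.0003 -0.0006  0.0004]
```

View pics/w5z.png

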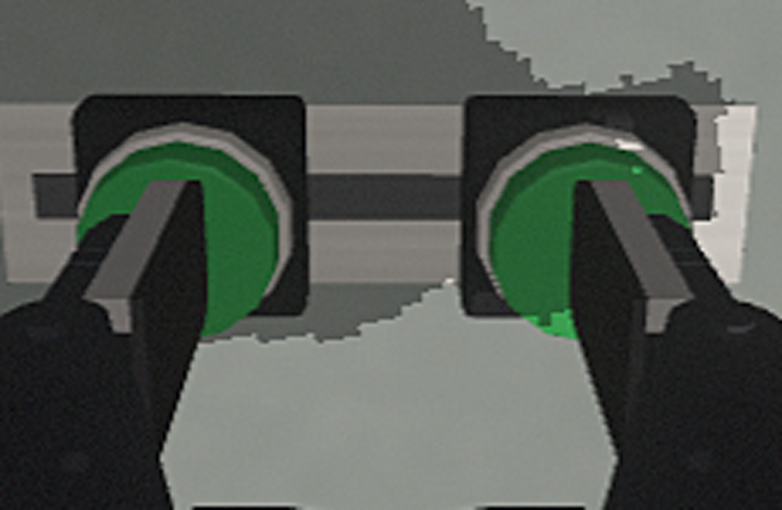

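Both buttons are on their end stops: 40 N total, and only 0.3 mm of further travel. I'll ease off by 1 mm and hold.

```bash
python3 -m jog '{"offset":[[0,0,-0.001],[0,0,-0.001],[0,0,-0.001],[0,0,-0.001],[0,0,-0.001]],"spin":[0,0,0,0,0]}'
python3 -m jog '{"offset":[[0,0,0],[0,0,0],[0,0,0],[0,0,0],[0,0,0]],"spin":[0,0,0,0,0]}'
python3 -m jog '{"offset":[[0,0,0],[0,0,0],[0,0,0],[0,0,0],[0,0,0]],"spin":[0,0,0,0,0]}'
python3 -m jog '{"offset":[[0,0,0],[0,0,0],[0,0,0],[0,0,0],[0,0,0]],"spin":[0,0,0,0,0]}'
python3 -m jog '{"offset":[[0,0,0],[0,0,0],[0,0,0],[0,0,0],[0,0,0]],"spin":[0,0,0,0,0]}'
python3 -m jog '{"offset":[[0,0,0],[0,0,0],[0,0,0],[0,0,0],[0,0,0]],"spin":[0,0,0,0,0]}'
python3 -m jog '{"offset":[[0,0,0],[0,0,0],[0,0,0],[0,0,0],[0,0,0]],"spin":[0,0,0,0,0]}'
python3 -m jog '{"offset":[[0,0,0],[0,0,0],[0,0,0],[0,0,0],[0,0,0]],"spin":[0,0,0,0,0]}'
```

```text
time_s: 5.85
tcp_pos: [541.0, 116.7, 78.2]
orientation: [0.335, 3.121, 0.0]
wrist_force: [-11.5, -0.8, 31.9]
gripper_width: 0.621
time_s: 6.35
tcp_pos: [541.0, 116.7, 78.2]
orientation: [0.335, 3.121, 0.0]
wrist_force: [-11.7, -2.4, 33.2]
gripper_width: 0.62
time_s: 6.85
tcp_pos: [541.0, 116.7, 78.2]
orientation: [0.335, 3.121, 0.0]
wrist_force: [-11.9, -0.8, 32.6]
gripper_width: 0.615
time_s: 7.35
tcp_pos: [540.9, 116.7, 78.2]
orientation: [0.335, 3.121, 0.0]
wrist_force: [-11.6, -2.0, 32.0]
gripper_width: 0.617
time_s: 7.85
tcp_pos: [540.9, 116.7, 78.2]
orientation: [0.335, 3.121, 0.0]
wrist_force: [-12.6, -1.5, 32.1]
gripper_width: 0.62
time_s: 8.35
tcp_pos: [541.0, 116.7, 78.2]
orientation: [0.335, 3.121, 0.0]
wrist_force: [-12.9, -0.5, 31.6]
gripper_width: 0.622
time_s: 8.85
tcp_pos: [541.0, 116.7, 78.2]
orientation: [0.335, 3.121, 0.0]
wrist_force: [-11.9, -0.3, 32.0]
gripper_width: 0.622
time_s: 9.35
tcp_pos: [541.0, 116.7, 78.2]
orientation: [0.335, 3.121, 0.0]
wrist_force: [-12.0, -1.6, 32.1]
gripper_width: 0.619
```

```bash
python3 -m jog '{"offset":[[0,0,-0.03],[0,0,-0.07],[0,0,-0.115],[0,0,-0.115],[0,0,-0.115]],"spin":[0,0,0,0,0]}' 
python3 - <<'E'
from h import *
togo([541.8,116.1,80],2.9265)
T=wT();im=env.grab_frame("wrist");cv2.imwrite("pics/w6.png",im[:,:,::-1]);np.save("w6T.npy",T)
c=env.calibration("wrist")
for st,ce in blobs(im,(45,120,60),(80,255,255),60):print(st,ce,ray(c,T,ce,90))
im=env.grab_frame("scene");cv2.imwrite("pics/s6.png",cv2.resize(im[145:255,185:295,::-1],None,fx=5,fy=5,interpolation=cv2.INTER_CUBIC))
E
```

```text
time_s: 9.85
tcp_pos: [541.5, 116.7, 191.0]
orientation: [0.335, 3.121, 0.001]
wrist_force: [-0.5, 0.4, -1.4]
gripper_width: 0.622
t 9.85 tcp [541.4757 116.7004 191.0012] yaw 2.9278128627165483 q [ 0.0608  0.2781 -0.0544  1.2359 -0.      0.2746] grip 0.6221738106442661 F [-0.4507  0.3796 -1.3919]
togo mm [ -0.1923  -0.5872 111.0015] spin 0.001312862716548402
[ 199  175   36   38 1009] [216.5966 193.8553] [534.7346  86.3807  90.    ]
[ 272  176   35   37 1011] [289.0198 194.0702] [547.6377 144.7738  90.    ]
```

View pics/w6.png

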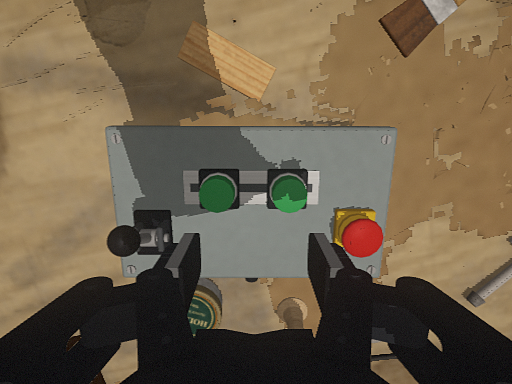

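View pics/s6.png

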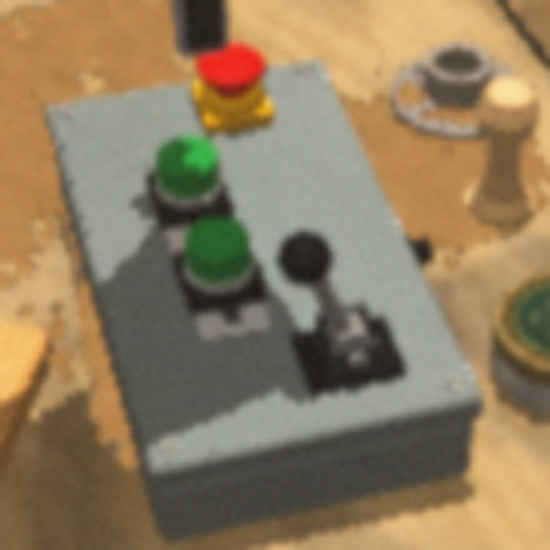

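Both green caps are up again at (217,194) and (289,194). The knob is at (124,241) in the wrist view and about (246,196) in the scene view. I'll triangulate it.

```bash
python3 - <<'E'
from h import *
from scipy.optimize import least_squares
obs=[("wrist",np.load("w6T.npy"),(124,241)),("top",None,(280.5,218.7)),("scene",None,(245.8,196.4))]
cs=[(env.calibration(n),T if T is not None else env.calibration(n)['T'],np.array(u)) for n,T,u in obs]
def tri(cs): return least_squares(lambda p:np.concatenate([proj(c,T,p)-u for c,T,u in cs]),[510,0,124])
r=tri(cs);print(r.x,r.fun)
for i in range(3):
    print(obs[i][0],ray(cs[i][0],cs[i][1],obs[i][2],122))
r=tri(cs[:2]);print(r.x,r.fun)
ex=np.array([.977,-.215]);k=r.x[:2]
yaw=2.9265
togo([*(k-ex*40),113],yaw)
# stop check & lever base pivot in station axes relative to green b
E
```

```text
[545.7106  18.5201 127.6259] [-0.1084 -0.2434  0.0612 -0.7515 -0.2616 -0.1923]
wrist [547.8097  15.4923 122.    ]
top [544.4717  18.3823 122.    ]
scene [548.7442  23.0973 122.    ]
[545.2458  19.276  129.147 ] [-0.1756 -0.1663 -0.3288 -0.494 ]
t 9.95 tcp [540.4941 116.6092 189.1754] yaw 2.927740537357234 q [ 0.0607  0.2798 -0.0568  1.2357  0.      0.2746] grip 0.6200987328003715 F [-0.1153  0.6415 -0.6378]
togo mm [ 14.6081 -93.9676  76.2326] spin 0.0012405373572339506
```

```bash
python3 -m jog '{"offset":[[0.006,-0.04,0],[0.014,-0.08,0],[0.014,-0.095,0],[0.014,-0.095,0],[0.014,-0.095,0]],"spin":[0,0,0,0,0]}' -1
python3 -m jog '{"offset":[[0,0,0.03],[0,0,0.06],[0,0,0.075],[0,0,0.075],[0,0,0.075]],"spin":[0,0,0,0,0]}'
python3 - <<'E'
from h import *
togo([546,18,115],2.9265)
im=env.grab_frame("wrist");cv2.imwrite("pics/w7.png",im[:,:,::-1])
im=env.grab_frame("scene");cv2.imwrite("pics/s7.png",cv2.resize(im[145:255,185:295,::-1],None,fx=5,fy=5,interpolation=cv2.INTER_CUBIC))
E
```

```text
time_s: 10.45
tcp_pos: [507.2, 26.9, 189.6]
orientation: [-0.337, -3.123, -0.001]
wrist_force: [0.2, -0.2, 0.6]
gripper_width: 0.001
time_s: 10.95
tcp_pos: [507.4, 27.6, 115.4]
orientation: [-0.333, -3.123, -0.0]
wrist_force: [-0.0, -0.8, 0.2]
gripper_width: -0.002
t 10.95 tcp [507.4155  27.5528 115.3749] yaw 2.928846532232559 q [-0.1111  0.252  -0.2944  1.0249  0.0002  0.1016] grip -0.0015208882842779035 F [-0.0437 -0.7507  0.2011]
togo mm [-39.7318  -1.1905   0.3546] spin 0.0023465322325590954
```

View pics/w7.png

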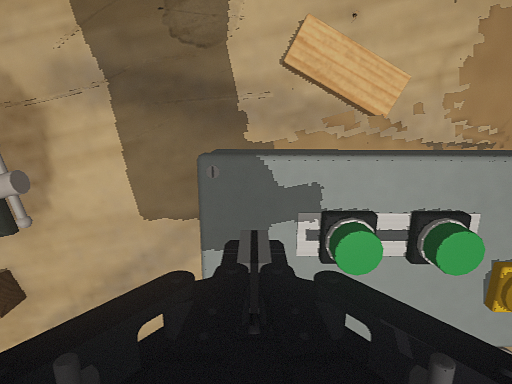

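View pics/s7.png

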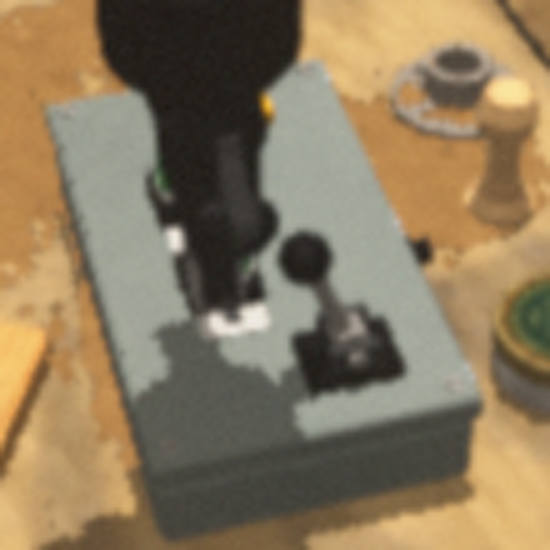

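The fingers are shut and in front of the knob (scene zoom 305,258). I'll push along tool -x.

```bash
python3 -m jog '{"offset":[[-0.01,-0.001,0],[-0.02,-0.001,0],[-0.028,-0.001,0],[-0.036,-0.001,0],[-0.044,-0.001,0]],"spin":[0,0,0,0,0]}'
python3 -m jog '{"offset":[[-0.005,0,0],[-0.010,0,0],[-0.014,0,0],[-0.016,0,0],[-0.016,0,0]],"spin":[0,0,0,0,0]}'
python3 - <<'E'
from h import *
togo([546,18,115],2.9265)
im=env.grab_frame("scene");cv2.imwrite("pics/s8.png",cv2.resize(im[145:255,185:295,::-1],None,fx=5,fy=5,interpolation=cv2.INTER_CUBIC))
E
```

```text
time_s: 11.55
tcp_pos: [550.6, 16.3, 115.2]
orientation: [-0.335, -3.124, -0.0]
wrist_force: [-1.6, 0.4, 1.4]
gripper_width: 0.0
time_s: 12.05
tcp_pos: [565.6, 13.0, 115.0]
orientation: [-0.335, -3.123, 0.0]
wrist_force: [-1.8, 0.5, -0.2]
gripper_width: 0.002
t 12.05 tcp [565.6179  12.9825 115.0184] yaw 2.927695991783282 q [-0.1253  0.343  -0.161   1.0671 -0.0001  0.0886] grip 0.0019265367836358495 F [-1.8152  0.5229 -0.1886]
togo mm [20.2359  0.7388  0.0247] spin 0.0011959917832822242
```

View pics/s8.png

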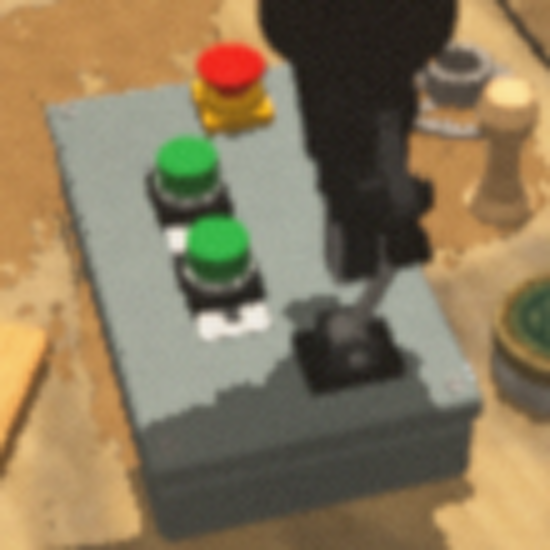

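The lever is leaning back and the force is still low. I'll push on until the end stop shows.

```bash
python3 -m jog '{"offset":[[-0.002,0,0],[-0.004,0,0],[-0.005,0,0],[-0.006,0,0],[-0.006,0,0]],"spin":[0,0,0,0,0]}'
```

```text
time_s: 12.6
tcp_pos: [569.0, 12.3, 115.0]
orientation: [-0.334, -3.119, -0.0]
wrist_force: [-13.4, 1.9, 3.3]
gripper_width: -0.003
```

```bash
python3 -m jog '{"offset":[[-0.001,0,0],[-0.002,0,0],[-0.003,0,0],[-0.003,0,0],[-0.003,0,0]],"spin":[0,0,0,0,0]}'
python3 -m jog '{"offset":[[0.005,0,0],[0.02,0,0],[0.05,0,0],[0.06,0,0],[0.06,0,0]],"spin":[0,0,0,0,0]}'
python3 -m jog '{"offset":[[0,0,-0.04],[0,0,-0.08],[0.03,0,-0.11],[0.06,0,-0.11],[0.06,0,-0.11]],"spin":[0,0,0,0,0]}'
python3 - <<'E'
from h import *
togo([546,18,115],2.9265)
T=wT();im=env.grab_frame("wrist");cv2.imwrite("pics/w9.png",im[:,:,::-1])
np.save("w9T.npy",T)
im=env.grab_frame("scene");cv2.imwrite("pics/s9.png",cv2.resize(im[145:255,185:315,::-1],None,fx=5,fy=5,interpolation=cv2.INTER_CUBIC))
im=env.grab_frame("top");cv2.imwrite("pics/t9.png",cv2.resize(im[120:310,145:315,::-1],None,fx=3,fy=3,interpolation=cv2.INTER_CUBIC))
E
```

```text
time_s: 13.1
tcp_pos: [569.5, 12.3, 114.8]
orientation: [-0.333, -3.115, -0.001]
wrist_force: [-23.6, 4.0, 9.7]
gripper_width: -0.002
time_s: 13.6
tcp_pos: [515.4, 24.1, 116.0]
orientation: [0.334, 3.122, 0.0]
wrist_force: [0.2, 0.1, 1.5]
gripper_width: -0.003
time_s: 14.1
tcp_pos: [456.2, 37.0, 227.0]
orientation: [0.334, 3.121, 0.0]
wrist_force: [-0.0, -0.5, 0.3]
gripper_width: -0.001
t 14.1 tcp [456.1967  36.999  227.0312] yaw 2.9282503580686963 q [-0.1028  0.1005 -0.1895  1.2778  0.0001  0.1105] grip -0.0006579259255759903 F [-0.0144 -0.4935  0.3469]
togo mm [-91.4522   0.3977 112.3073] spin 0.0017503580686963893
```

View pics/w9.png

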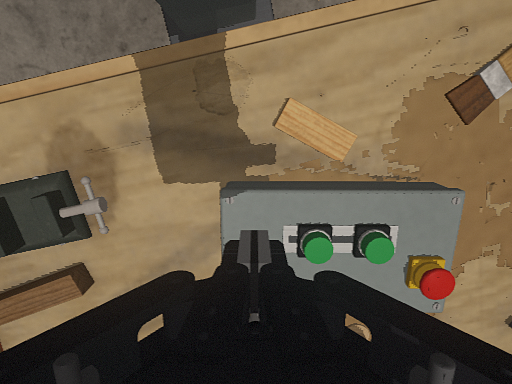

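View pics/s9.png

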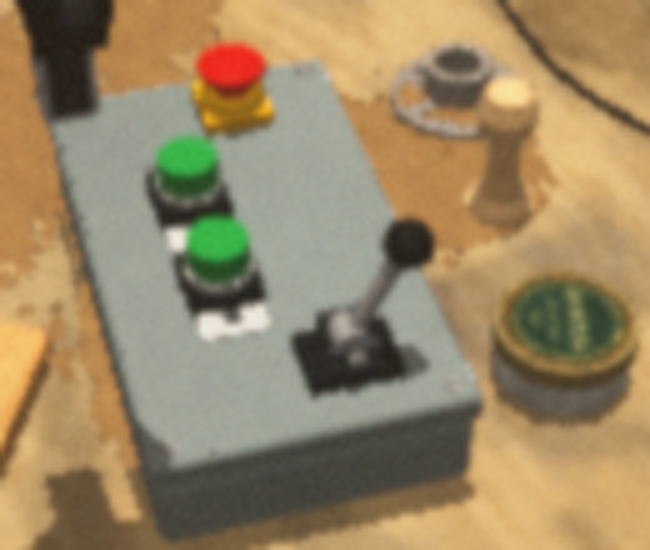

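View pics/t9.png

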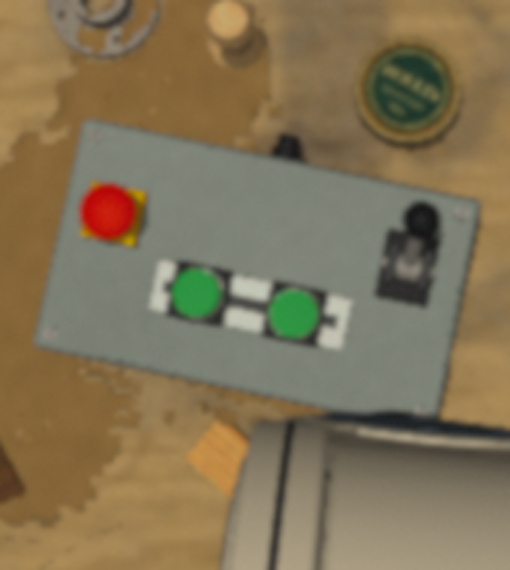

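```bash
python3 - <<'E'
from h import *
a=env.calibration("top");b=env.calibration("scene")
for z in(124,):
    for c,p,q in((a,(280.5,218.7),(285.7,193)),(b,(245.8,196.4),(266.6,193.6))):
        d=ray(c,c['T'],q,z)-ray(c,c['T'],p,z);print(d,d@[.977,-.213,0],d@[.213,.977,0])
s=env.get_state();print(s['time_s'],s['wrist_force'],s['joint_velocities'])
env.hand_in()
E
```

```text
[45.1259 -9.6909  0.    ] 46.15215746835025 0.14385042037222528
[ 42.7107 -13.4538   0.    ] 44.59404494207346 -4.047004115629309
14.25 [ 0.4054  0.1384 -0.0152] [-0.0027  0.0166  0.0003  0.0015  0.0003 -0.0006]
the job is handed in; nothing more can be done
```

I reset the interlock, pushed the run lever fully to the back and handed the job in at about 14.3 s.

- **Green buttons:** I put one fingertip on each and pressed both down together onto their end stops. The total force rose from 15 to 40 N over the last 0.3 mm. I held them at about 32 N for about 4 s without a break, then released them. Pictures show both caps up again.
- **Run lever:** I pushed the knob to the back with the closed fingers until it reached its end stop, where force rose from 13 to 24 N over about 0.5 mm. I then backed the arm clear. Pictures show the lever leaning back.
- **Knob travel:** It measured about 46 mm in the top view and 45 mm in the scene view. The two views disagree by about 4 mm sideways, in line with the calibration offset I saw earlier. I expected 45 to 53 mm depending on where the lever started.
- **Stop button and loose items:** I never touched the red stop button. The tin, finial and offcut look unmoved by eye in the last pictures; the arm partly hid the offcut in the top view. I did not measure their positions.
- **At hand-in:** The wrist force was about zero and the robot was touching nothing.

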